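# Count to the third gap of the packing rack and push the cake carton in

## Task

Starting at the end of the packing rack where the round post stands, count the gaps by going along the top of the back rail with a fingertip: touch it behind the first, the second and then the third gap, and do not touch it behind any later gap. Then, without lifting it, push the cake carton that stands in the loading tray across and into that third gap until it is fully home against the back wall. Gaps that already hold a carton count too; leave those cartons, the jam jar and the other things on the table where they are, and finish clear of everything.

Things in the scene. Friction and masses are not known exactly. Their poses are not given: they have to be found in the camera images.
- rack: Fixed plywood packing rack, 306 mm along its y, turned a little about z. Origin on the table, under the middle of the line of gap mouths; x runs INTO the gaps, away from the robot. Floor top at z 4 mm; six gaps side by side, x 0 to 72 mm, 50 mm pitch; back wall x 72 to 88 mm, capped over its full length by a flat aluminium rail 16 mm wide, rail top z 46 mm.
- tray (a point): Centre of the floor of the loading tray (42 mm in front of the mouth line, z 4 mm), a flat strip along the rack's robot side, x -84 to 0 mm, open at both y ends, with a low lip along its robot edge (x -89 to -84 mm, top at z 9 mm)
- post: Round wooden post, 30 mm across, 70 mm tall, fixed beside one y end of the rack (rack x 50 mm, y +172 or -172 mm). Counting starts at this end. Origin at its foot. The other end has a low flat plywood block, 60 x 26 x 12 mm, instead.
- carton: The carton to push in: closed cake carton, off-white with a brown band, 70 mm long (its own x), 34 mm wide (y), 36 mm tall, about 130 g, the only one standing in the tray, near one y end, long side about along rack x, as it fits the gaps. Origin at the centre of its underside. Slides at about 1 N. Home, it meets the back wall: origin 37 mm behind the mouth line, near face 2 mm inside it.
- filled_b: Carton of the same kind already home in the gap at rack y +75 mm, 70 mm long (its own x), 34 mm wide (y), 36 mm tall; to be left there. That gap counts as a gap.
- filled_e: Carton of the same kind already home in the gap at rack y -75 mm, 70 mm long (its own x), 34 mm wide (y), 36 mm tall; to be left there. That gap counts as a gap.
- jar: Jam jar, 48 mm across, 56 mm tall, loose, standing in the loading tray near the other y end from the carton; to be left there. Origin at the centre of its underside.
- tea_bottle: Bottle of tea, 66 mm across, 200 mm tall, loose on the table to the left of the rack; origin under it.
- tape_roll: Roll of tape lying flat, 100 mm across, 45 mm tall, loose on the table to the right of the rack; origin under it.
- cup_stack: Stack of clear lidded cups, 92 mm across, 154 mm tall, loose on the table to the right of the rack; origin under it.
- gap_a (a point): Middle of the mouth, on the floor, of the gap at rack y +125 mm: 44 mm wide, 72 mm deep; 6 mm dividers with rounded noses, tops at z 40 mm.
- rail_a: The 30 mm long stretch of the rail right behind the gap at rack y +125 mm (flush with the rest of the rail). Origin at the centre of its top face.
- gap_b (a point): Middle of the mouth, on the floor, of the gap at rack y +75 mm: 44 mm wide, 72 mm deep; 6 mm dividers with rounded noses, tops at z 40 mm.
- rail_b: The 30 mm long stretch of the rail right behind the gap at rack y +75 mm (flush with the rest of the rail). Origin at the centre of its top face.
- gap_c (a point): Middle of the mouth, on the floor, of the gap at rack y +25 mm: 44 mm wide, 72 mm deep; 6 mm dividers with rounded noses, tops at z 40 mm.
- rail_c: The 30 mm long stretch of the rail right behind the gap at rack y +25 mm (flush with the rest of the rail). Origin at the centre of its top face.
- gap_d (a point): Middle of the mouth, on the floor, of the gap at rack y -25 mm: 44 mm wide, 72 mm deep; 6 mm dividers with rounded noses, tops at z 40 mm.
- rail_d: The 30 mm long stretch of the rail right behind the gap at rack y -25 mm (flush with the rest of the rail). Origin at the centre of its top face.
- gap_e (a point): Middle of the mouth, on the floor, of the gap at rack y -75 mm: 44 mm wide, 72 mm deep; 6 mm dividers with rounded noses, tops at z 40 mm.
- rail_e: The 30 mm long stretch of the rail right behind the gap at rack y -75 mm (flush with the rest of the rail). Origin at the centre of its top face.
- gap_f (a point): Middle of the mouth, on the floor, of the gap at rack y -125 mm: 44 mm wide, 72 mm deep; 6 mm dividers with rounded noses, tops at z 40 mm.
- rail_f: The 30 mm long stretch of the rail right behind the gap at rack y -125 mm (flush with the rest of the rail). Origin at the centre of its top face.
Not all that is in view belongs to the job. What is shaped like the carton but blue or turquoise is not meant.

How it is judged:
By the outcome, as a careful person would: the job done as asked, in the order asked, and still so for the second after the job is handed in, with the robot touching nothing.
It also fails if it takes over 67 s, if anything falls off the work surface, if the arm or the gripper's body presses on something with over 40 N, if the wrist force passes 120 N, or if a joint passes its speed limit or range.

## Robot

A 6-joint arm with a two-finger parallel gripper is mounted at the origin on the work surface. World frame = base frame: x ahead of the robot, y to its left, z up, the work surface at z = 0. Lengths are in mm, angles in rad, forces in N, time in s.
With the tool pointing down it reaches from about 350 to 975 mm from the base axis. Payload 7.1 kg.
Tool frame: the origin (TCP) lies at the very end of the fingers, on their centre line; the grasp point (between the pads) lies 19 mm behind it; z points along the fingers, y is the direction in which the jaws open and shut (so a half turn about z gives the same grasp; the last joint's range is limited). The gripper opens to 88 mm and grips with 3 to 60 N. Pads are 20 mm wide; open, the fingers measure 115 mm over their backs; the gripper's body (75 mm by 178 mm) begins 61 mm behind the grasp point.
Start: joints at [1.241, 0.423, 1.63, -0, 1.089, -0.019], TCP at [191.106, 595.049, 192.075] pointing down, gripper open.
Joint ranges: [-3, 3], [-0.9, 2.11], [0.09, 2.58], [-1.31, 4.45], [0.11, 2.69], [-2.54, 2.54]. Speed limits (rad/s): [2.39, 2.39, 3.01, 3.14, 3.14, 3.14].

## Interface

Orientations are given as a rotation vector (axis times angle).
In Python, from workcell import * gives the robot as it stands.
- The arm moves only by the tool play_rows, never from a script. Its argument "plan" is text: rows parted by semicolons, each of 7 numbers parted by spaces: the finger opening in cm, from 0 to 8.78, then the shift along the tool's x, y, z in cm, then the turn, a rotation vector about the tool's x, y, z in degrees. A call has 1 to 20 rows; each row shifts and turns the commanded pose from where the row before left it, along the tool's axes as they then stand; what a row does not reach is not made up. A row lasts 1/8 s, in which the tool goes at most 62.5 mm and 10.7 degrees, less where a joint would pass 70% of its speed; a pose out of reach is approached as far as the arm can. A call is refused whole if a number of a shift passes 6.25 or a number of a turn 10.7, either way. A call with a gripper value outside its range is refused whole. The fingers move at their own pace and stop on an object; the grip force is fixed at half the most. Time passes only in rows, so rows that do not move let the fingers close. It gives the time, the measured TCP pose, the force and the opening at its end, in the units of the state.
- get_obs(): the state, without advancing time (a new reading comes with each control period).
- get_image(name): name is "scene" or "top" or "wrist"; returns a dict with "pixels" (384x512x3 uint8, red, green, blue), "range_z" (384x512 float32, mm along the optical axis (not along the pixel's ray), 0 where there is no reading), "fx", "fy", "cx", "cy" (pixels), "eye" and "attitude" of the camera in the world. Camera axes: x right, y down, z forward; pixel columns grow to the right and rows downward; lengths in mm; the calibration is good to about 2 mm. The wrist camera is an equidistant fisheye: a pixel r from the principal point sees the ray r / f radians off the axis. A picture is of the moment at which its call begins.
- close_job(): hands the job in, once; it reports no verdict.
The state is a dict: "t": time; "qpos": joint angles; "qvel": joint speeds; "joint_torque": joint torques, N m; "ee_pos": TCP position; "orientation": TCP orientation; "ft_force": force on the tool from outside, world axes, zero at the start; "moment": the same for the moment, N m; "width": finger opening in mm.
Only numpy, scipy, OpenCV 4.12 (cv2) and the standard library are available. Lean on these libraries where they do the work, as an engineer would, in place of code of your own. Each camera call takes 0.05 s, during which the arm holds its last target. There are 200 camera calls.

## Working session

There is one attempt and no reset: what is moved stays moved. The work goes in short steps, Python scripts to look and compute and a tool call to move; the robot and the scene stay as the last step left them, time stands still between calls to the robot, and variables do not carry over. Pictures are saved under pics/ and viewed, about 8 in all and at most 12, crops included, and the job is handed in when it is done.

Besides the shell and the picture viewer there is one more tool, called after "Emit:" as name(argument=value, ...) on one line, values as JSON. play_rows: Moves the arm, as the interface text tells. Its arguments: {"type":"object","properties":{"plan":{"type":"string"}},"required":["plan"]}

```bash
mkdir -p pics
cat > h.py <<'E'
from workcell import *
import numpy as np, cv2
from scipy.spatial.transform import Rotation as R
def pts(im):
    A=np.array(im["attitude"],float)
    if A.shape!=(3,3): A=R.from_rotvec(A).as_matrix() if A.size==3 else R.from_quat(A).as_matrix()
    v,u=np.mgrid[0:384,0:512]; z=im["range_z"]
    P=np.stack([(u-im["cx"])/im["fx"]*z,(v-im["cy"])/im["fy"]*z,z],-1)
    return P@A.T+np.array(im["eye"]), z>0
def save(im,n): cv2.imwrite("pics/"+n,cv2.cvtColor(im["pixels"],cv2.COLOR_RGB2BGR))
E
python3 - <<'E'
from h import *
for n in("top","scene"):
    im=get_image(n); save(im,n+"0.png"); print(n,im["eye"],im["attitude"],im["fx"])
    np.savez(n+"0.npz",**{k:np.array(v) for k,v in im.items()})
    P,ok=pts(im); print(P[::95,::100].round().tolist())
print(get_obs())
E
```

```text
top [ 229.60448922  -22.30860871 1483.44717048] [-2.17239054  2.04667402 -0.21058865] 490.3854584014033
[[[1586.0, 1351.0, -748.0], [1616.0, 847.0, -746.0], [1654.0, 345.0, -759.0], [1668.0, -161.0, -734.0], [1689.0, -658.0, -721.0], [1699.0, -1141.0, -692.0]], [[986.0, 1124.0, -500.0], [814.0, 513.0, 1.0], [831.0, 191.0, 6.0], [826.0, -124.0, 64.0], [841.0, -430.0, 70.0], [1221.0, -1145.0, -742.0]], [[556.0, 1006.0, -410.0], [504.0, 476.0, -3.0], [521.0, 166.0, 6.0], [541.0, -142.0, -3.0], [560.0, -451.0, -3.0], [754.0, -1131.0, -752.0]], [[206.0, 573.0, 319.0], [218.0, 439.0, -0.0], [235.0, 143.0, 3.0], [253.0, -153.0, 2.0], [271.0, -450.0, -1.0], [289.0, -748.0, -4.0]], [[96.0, 302.0, 810.0], [113.0, 158.0, 860.0], [-30.0, 121.0, -0.0], [-13.0, -164.0, -0.0], [4.0, -449.0, 2.0], [21.0, -735.0, 0.0]]]
scene [1434.11070217  152.23935574  827.13915937] [-1.56021145 -1.88113775  0.85491109] 384.9366751430304
[[[-373.0, -1435.0, 295.0], [-637.0, -1051.0, 253.0], [-741.0, -522.0, 258.0], [-76.0, 59.0, 453.0], [-811.0, 524.0, 301.0], [253.0, 595.0, 565.0]], [[-380.0, -1687.0, -243.0], [-
[... 500 characters left out ...]
 [648.0, 637.0, -751.0], [916.0, 685.0, -123.0]]]
{'t': 0.1, 'qpos': array([ 1.24097369e+00,  4.23787930e-01,  1.63060263e+00,  1.55580464e-05,
        1.08858828e+00, -1.89580447e-02]), 'qvel': array([ 0.00091082, -0.00147349, -0.00327625, -0.00215046,  0.0013809 ,
       -0.00181833]), 'joint_torque': array([ 3.63562212e-04, -5.45615208e+01, -2.74325967e+01,  6.46313815e-02,
        1.87738583e-02, -5.11022256e-05]), 'ee_pos': array([190.94709651, 594.54901905, 191.36907717]), 'orientation': array([-4.86312920e-01, -3.10346632e+00,  2.14046328e-03]), 'ft_force': array([-0.63112343,  0.13761363,  0.27083291]), 'moment': array([0.0075759 , 0.03435279, 0.01210418]), 'width': 87.7764347691207}
```

View pics/top0.png

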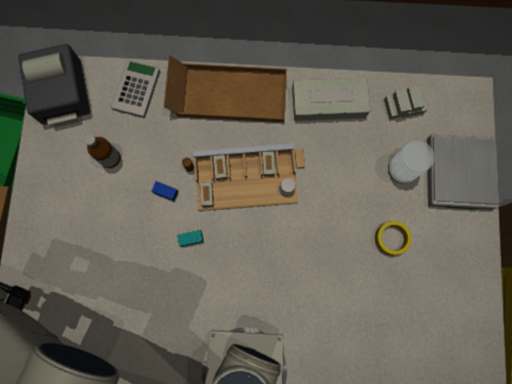

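View pics/scene0.png

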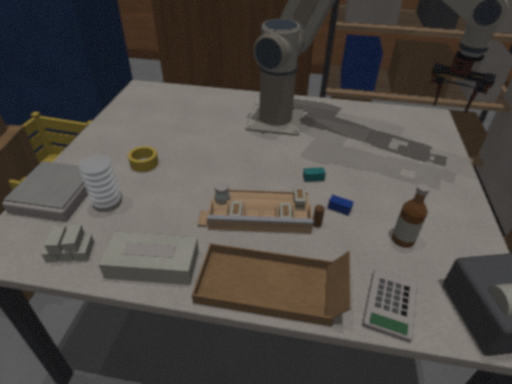

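The top view shows the rack at cols 195–300, rows 145–210. The post is at (187,164), on the +y side. The white carton standing in the tray is at (206,194), the jar at (288,186) and filled cartons at (221,166) and (268,161). The blue (165,191) and turquoise (190,238) boxes are decoys. I'll measure now and enlarge a crop to confirm.

```bash
cat > m.py <<'E'
from h import *
def ray(im,u,v,z):
    A=R.from_rotvec(np.array(im["attitude"])).as_matrix(); e=np.array(im["eye"])
    d=A@np.array([(u-im["cx"])/im["fx"],(v-im["cy"])/im["fy"],1]); return e+d*(z-e[2])/d[2]
E
python3 - <<'E'
from m import *
im=dict(np.load("top0.npz"))
c=im["pixels"][135:220,175:310]; cv2.imwrite("pics/crop.png",cv2.cvtColor(cv2.resize(c,None,fx=5.9,fy=5.9,interpolation=cv2.INTER_CUBIC),cv2.COLOR_RGB2BGR))
hsv=cv2.cvtColor(im["pixels"],cv2.COLOR_RGB2HSV)
sub=np.zeros((384,512),np.uint8); sub[140:214,192:300]=1
m=((hsv[...,1]<70)&(hsv[...,2]>110)).astype(np.uint8)*sub
n,l,s,ce=cv2.connectedComponentsWithStats(m)
for i in range(1,n):
    if s[i,4]>20:
        print(s[i],ce[i].round(1),"z40",ray(im,*ce[i],40).round(1),"z46",ray(im,*ce[i],46).round(1),"mean rgb",im["pixels"][l==i].mean(0).round(), cv2.minAreaRect(np.argwhere(l==i)[:,::-1].astype(np.float32)))
E
```

```text
[ 192  140  108   23 1333] [239.2 146. ] z40 [658.9  53.2  40. ] z46 [657.1  52.9  46. ] mean rgb [133. 130. 122.] ((245.49996948242188, 150.99998474121094), (106.99998474121094, 21.999996185302734), 0.0)
[263 152  12  22 146] [268.3 162.7] z40 [611.3 -38.7  40. ] z46 [609.7 -38.6  46. ] mean rgb [131. 129. 112.] ((268.5, 162.5), (21.0, 11.0), 90.0)
[214 155  12  23 143] [219.5 166.2] z40 [591.5 108.6  40. ] z46 [590.  108.1  46. ] mean rgb [130. 128. 111.] ((219.5041046142578, 166.04510498046875), (21.728578567504883, 10.773754119873047), 84.80557250976562)
[ 192  168  108   46 1105] [255.8 201.1] z40 [490.7  -7.9  40. ] z46 [489.7  -8.   46. ] mean rgb [135. 129. 116.] ((245.49996948242188, 190.49998474121094), (106.99998474121094, 44.99999237060547), -0.0)
[200 182  12  23 147] [205.9 193.2] z40 [505.7 143.2  40. ] z46 [504.6 142.5  46. ] mean rgb [131. 129. 111.] ((205.88327026367188, 193.13230895996094), (22.2066707611084, 10.853821754455566), 86.42366790771484)
```

View pics/crop.png

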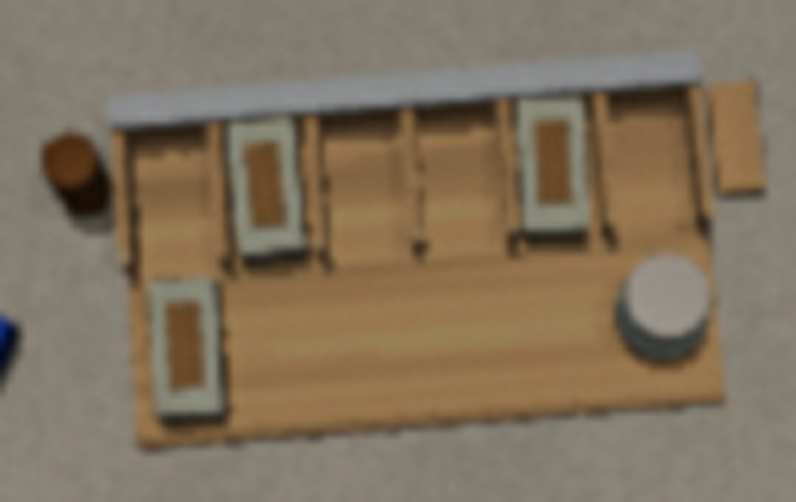

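The crop shows the rail along the top from (110,111) to (701,68), the post at (70,160) on the left and the flat block at (737,135) on the right. Filled cartons sit in the 2nd and 5th gaps, and the jar is at (667,295). The only off-white carton with a brown band in the tray is at (186,345), so that's the one to push; the third gap from the post is the empty one at (365,185). Next I'll work out the rack frame and the first move.

```bash
cat >> m.py <<'E'
B=np.array([591.5,108.6]); E_=np.array([611.3,-38.7])
yv=(B-E_)/np.linalg.norm(B-E_); xv=np.array([yv[1],-yv[0]]); O=(B+E_)/2-37*xv
toR=lambda p:np.array([(p[:2]-O)@xv,(p[:2]-O)@yv]); toW=lambda x,y:O+x*xv+y*yv
def st():
    o=get_obs(); T=R.from_rotvec(o["orientation"]).as_matrix()
    print("t",round(o["t"],2),"rack",toR(o["ee_pos"]).round(1),"z",o["ee_pos"][2].round(1),"F",o["ft_force"].round(1),"yaw err",np.degrees(np.arctan2(*(T[:2,1]@np.c_[yv,xv]))).round(2),"tilt",T[:2,2].round(3),"w",round(o["width"],1))
    return o,T
def go(x,y,z):
    o,T=st(); d=np.r_[toW(x,y),z]-o["ee_pos"]; print("tool shift cm",(T.T@d/10).round(2))
E
python3 - <<'E'
from m import *
im=dict(np.load("top0.npz"))
print("O",O.round(1),"th",np.degrees(np.arctan2(xv[1],xv[0])).round(2))
f=lambda a,b:(175+a/5.9-.5,135+b/5.9-.5)
for n,p,z in[("railL",(110,111),46),("railR",(701,68),46),("post",(70,157),70),("jar",(667,295),60),("block",(737,137),12),("trayL",(142,446),9),("trayR",(723,400),9)]: print(n,toR(ray(im,*f(*p),z)).round(1))
print("carton",toR(ray(im,205.9,193.2,40)).round(1)); print("bottle",toR(ray(im,112,160,0)))
# carton yaw from depth points
P,ok=pts(im); m=np.zeros((384,512),bool); m[178:208,196:216]=1
S=P[m&(P[...,2]>33)&(P[...,2]<48)]; q=np.c_[(S[:,:2]-O)@xv,(S[:,:2]-O)@yv].astype(np.float32); print(len(q),q.mean(0),cv2.minAreaRect(q))
go(80,125,100)
E
```

```text
O [564.7  30. ] th 7.66
railL [ 81.7 151.5]
railR [  82.1 -154.2]
post [ 52.1 170.1]
jar [ -39.1 -125.1]
block [  53.1 -173.2]
trayL [-87.7 147.7]
trayR [ -85.9 -153.3]
carton [-43.4 119.9]
bottle [ 92.29083958 410.69396867]
264 [-43.847984 119.497154] ((-37.805274963378906, 125.43920135498047), (52.03211975097656, 83.75077819824219), 84.78853607177734)
t 0.1 rack [-295.2  609.3] z 191.4 F [-0.6  0.1  0.3] yaw err 64.53 tilt [-0.    -0.001] w 87.8
tool shift cm [-54.7  -27.58   9.17]
```

Emit:
play_rows(plan="0 -5 -2.5 0 0 0 0;0 -5 -2.5 0 0 0 0;0 -5 -2.5 0 0 0 0;0 -5 -2.5 0 0 0 0;0 -5 -2.5 0 0 0 0;0 -5 -2.5 0 0 0 0;0 -5 -2.5 0 0 0 0;0 -5 -2.5 0 0 0 0;0 -5 -2.5 0 0 0 0;0 -5 -2.5 0 0 0 0;0 -5 -2.5 0 0 0 0;0 0 0 1 0 0 9.2;0 0 0 1 0 0 9.2;0 0 0 1 0 0 9.2;0 0 0 1 0 0 9.2;0 0 0 1 0 0 9.2;0 0 0 1 0 0 9.2;0 0 0 1 0 0 9.2;0 0 0 1 0 0 0;0 0 0 0 0 0 0")

```text
t: 2.6
ee_pos: [629.8, 164.9, 110.9]
orientation: [-2.061, -2.369, 0.003]
ft_force: [-0.3, -0.5, 0.4]
width: 0.5
```

Run:
```python
from m import *
go(80,125,60)
im=get_image("wrist"); save(im,"wrist1.png"); print(im["eye"],im["fx"])
np.savez("w1.npz",**{k:np.array(v) for k,v in im.items()})
```

```text
t 2.6 rack [ 82.5 125. ] z 110.9 F [-0.3 -0.5  0.4] yaw err 0.31 tilt [-0.002 -0.   ] w 0.5
tool shift cm [ 0.01 -0.24  5.09]
[619.55590424 239.04918206 302.61231409] 297.3186396354542
```

View pics/wrist1.png

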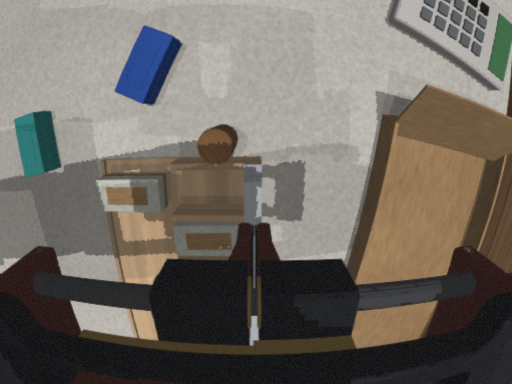

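The wrist view puts the closed fingers (255,240) right over the grey rail (253,190), just behind gap a. The post at (217,145) and the carton at (135,192) are clear. Lowering to touch.

Emit:
play_rows(plan="0 0 -0.24 1 0 0 0;0 0 0 2 0 0 0;0 0 0 2 0 0 0;0 0 0 1 0 0 0;0 0 0 0.3 0 0 0;0 0 0 0.1 0 0 0;0 0 0 0.05 0 0 0;0 0 0 0 0 0 0")

```text
t: 3.65
ee_pos: [628.7, 164.8, 48.1]
orientation: [2.065, 2.367, 0.001]
ft_force: [-0.3, 0.3, 0.6]
width: 0.2
```

Emit:
play_rows(plan="0 0 0 0.1 0 0 0;0 0 0 0.05 0 0 0;0 0 0 0 0 0 0")

```text
t: 4.03
ee_pos: [628.2, 164.7, 46.1]
orientation: [-2.065, -2.367, 0.0]
ft_force: [-0.8, 1.0, -0.7]
width: 0.4
```

Emit:
play_rows(plan="0 0 0 0.08 0 0 0;0 0 0 0 0 0 0")

```text
t: 4.28
ee_pos: [628.2, 164.6, 45.2]
orientation: [-2.065, -2.367, 0.0]
ft_force: [-0.6, 0.1, 0.1]
width: 0.4
```

Emit:
play_rows(plan="0 0 0 0.08 0 0 0;0 0 0 0 0 0 0")

```text
t: 4.53
ee_pos: [628.2, 164.7, 44.4]
orientation: [-2.065, -2.367, 0.0]
ft_force: [-0.2, -0.7, 0.1]
width: 0.1
```

Emit:
play_rows(plan="0 0 0 0.08 0 0 0;0 0 0 0 0 0 0")

```text
t: 4.78
ee_pos: [628.2, 164.7, 43.6]
orientation: [-2.065, -2.367, 0.0]
ft_force: [-0.5, 0.0, -0.0]
width: 0.4
```

Run:
```python
from m import *
st()
im=get_image("wrist"); save(im,"wrist2.png")
```

```text
t 4.78 rack [ 80.8 125. ] z 43.6 F [-0.5  0.  -0. ] yaw err 0.14 tilt [-0. -0.] w 0.4
```

View pics/wrist2.png

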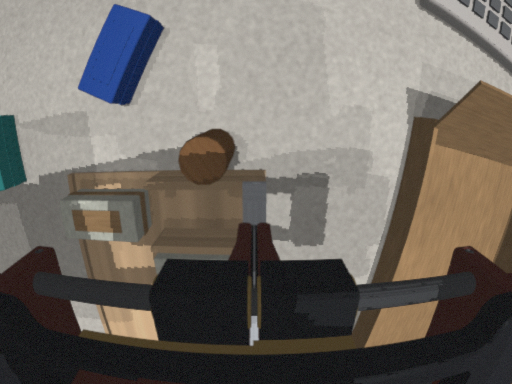

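The fingertips are over the rail at (255,230), and there's no contact force yet. I'll keep going in small steps.

Emit:
play_rows(plan="0 0 0 0.06 0 0 0;0 0 0 0 0 0 0")

```text
t: 5.08
ee_pos: [628.3, 164.7, 43.0]
orientation: [-2.065, -2.367, 0.0]
ft_force: [1.0, -0.0, -0.1]
width: 0.4
```

Emit:
play_rows(plan="0 0 0 0.06 0 0 0;0 0 0 0 0 0 0")

```text
t: 5.32
ee_pos: [628.3, 164.7, 42.4]
orientation: [-2.065, -2.367, 0.0]
ft_force: [0.2, 0.6, -0.1]
width: 0.4
```

Emit:
play_rows(plan="0 0 0 0.06 0 0 0;0 0 0 0 0 0 0")

```text
t: 5.58
ee_pos: [628.2, 164.7, 41.8]
orientation: [-2.065, -2.367, 0.0]
ft_force: [0.3, -0.1, 0.6]
width: 0.8
```

Run:
```python
from m import *
im=get_image("scene"); p=im["pixels"][165:245,190:350]
cv2.imwrite("pics/s2.png",cv2.cvtColor(cv2.resize(p,None,fx=5,fy=5,interpolation=cv2.INTER_CUBIC),cv2.COLOR_RGB2BGR))
P,ok=pts(im); 
for y in(150,125,100,75,25,-25):
    w=toW(80,y); d=np.linalg.norm(P[...,:2]-w,axis=2); s=P[(d<9)&ok]; print(y,len(s),s[:,2].round(0)[:25])
```

```text
150 88 [425. 426. 424. 426. 425. 426. 424. 425. 424. 425. 426. 424. 425. 424.
 424. 424. 423. 424. 424. 425. 423. 424. 422. 423. 424.]
125 74 [424. 425. 424. 423. 426. 425. 424. 424. 425. 424. 425. 424. 425. 425.
 425. 424. 426. 425. 426. 425. 424. 193.  79.  77.  49.]
100 108 [424. 424. 424. 424. 425. 425. 425. 424. 425. 426. 424. 425. 425. 426.
 424. 424. 425. 255. 254. 253. 222. 205. 209. 204. 207.]
75 108 [459. 457. 454. 454. 455. 453. 454. 453. 453. 453. 453. 450. 451. 450.
 451. 452. 450. 450. 449. 449. 450. 449. 449. 447. 447.]
25 46 [46. 49. 48. 48. 47. 47. 47. 47. 43. 47. 44. 47. 44. 47. 47. 48. 45. 46.
 42. 38. 34. 33. 32. 29. 28.]
-25 50 [49. 45. 47. 46. 47. 47. 49. 47. 46. 44. 43. 46. 48. 46. 46. 44. 46. 48.
 45. 45. 47. 47. 43. 43. 38.]
```

View pics/s2.png

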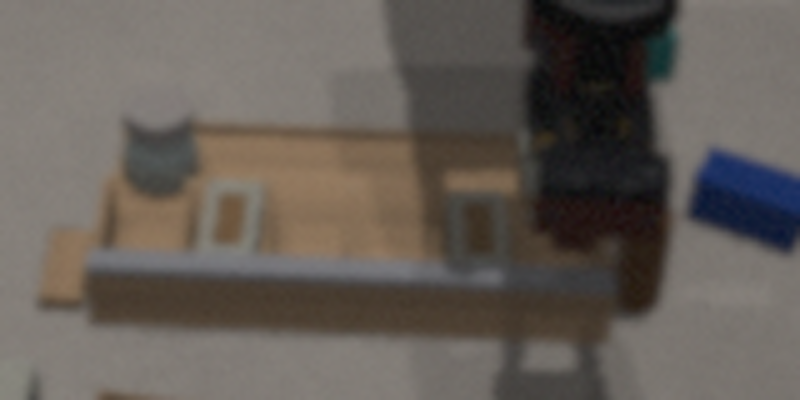

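The scene crop shows the fingertip ending at about (575,247), above or short of the rail (565,275). I'll measure where the tip really is.

Run:
```python
from m import *
im=get_image("scene"); P,ok=pts(im)
for v in range(200,226):
    print(v,[ (int(toR(P[v,u])[0]),int(toR(P[v,u])[1]),int(P[v,u,2])) for u in range(298,324,3)])
```

```text
200 [(165, 94, 196), (162, 101, 194), (161, 109, 193), (161, 116, 194), (163, 123, 196), (164, 130, 197), (159, 139, 194), (160, 146, 195), (159, 153, 194)]
201 [(166, 94, 194), (163, 102, 192), (167, 108, 196), (164, 116, 194), (167, 123, 196), (163, 131, 194), (167, 138, 197), (163, 146, 195), (164, 153, 196)]
202 [(166, 94, 191), (169, 101, 194), (169, 108, 194), (168, 116, 193), (168, 123, 194), (169, 130, 195), (166, 138, 194), (168, 145, 196), (166, 153, 194)]
203 [(170, 94, 191), (171, 101, 193), (169, 109, 191), (168, 116, 190), (168, 124, 190), (169, 131, 192), (170, 138, 193), (167, 146, 191), (168, 153, 192)]
204 [(166, 95, 184), (168, 102, 186), (168, 109, 186), (168, 117, 187), (171, 123, 190), (167, 131, 187), (167, 139, 187), (168, 146, 189), (169, 153, 190)]
205 [(168, 95, 183), (169, 102, 184), (165, 110, 181), (162, 118, 178), (165, 125, 181), (165, 132, 181), (167, 139, 184), (168, 146, 185), (168, 154, 185)]
206 [(167, 95, 178), (168, 103, 179), (168, 110, 180), (171, 117, 183), (166, 125, 179), (165, 133, 179), (170, 139, 183), (164, 148, 178), (164, 155, 179)]
2
[... 2024 characters left out ...]
 22)]
221 [(89, 110, 49), (87, 119, 47), (85, 128, 46), (83, 137, 45), (85, 145, 47), (57, 159, 20), (63, 167, 26), (65, 175, 29), (31, 191, -3)]
222 [(91, 110, 47), (86, 120, 43), (86, 128, 43), (89, 136, 47), (88, 145, 46), (58, 159, 17), (64, 167, 24), (65, 175, 25), (40, 190, 1)]
223 [(87, 111, 39), (89, 120, 42), (88, 128, 41), (90, 137, 44), (89, 145, 43), (60, 159, 15), (64, 167, 19), (63, 176, 19), (44, 189, 0)]
224 [(91, 111, 39), (86, 121, 34), (88, 129, 37), (90, 137, 39), (91, 145, 41), (57, 160, 8), (63, 168, 14), (61, 177, 13), (49, 189, 1)]
225 [(90, 112, 34), (89, 120, 34), (88, 129, 33), (88, 138, 33), (86, 147, 32), (57, 161, 3), (63, 169, 10), (63, 177, 10), (50, 189, -1)]
```

Run:
```python
from m import *
def chk(im,uv):
    A=R.from_rotvec(np.array(im["attitude"])).as_matrix()
    for u,v in uv:
        dx,dy=u-im["cx"],v-im["cy"]; r=np.hypot(dx,dy); t=r/im["fx"]; z=im["range_z"][v,u]
        p=np.array([dx/r*np.tan(t)*z,dy/r*np.tan(t)*z,z])@A.T+im["eye"]; print((u,v),toR(p).round(0),p[2].round(0),z.round(0))
uv=[(320,60),(200,60),(255,190),(253,200),(215,145),(255,230),(255,225),(250,240),(262,240),(250,228)]
a=dict(np.load("w1.npz")); print(a["eye"]); chk(a,uv)
im=get_image("wrist"); print(im["eye"],R.from_rotvec(im["attitude"]).as_matrix()[:,2]); chk(im,uv)
o=get_obs(); print(o["qpos"].round(4),o["ee_pos"],o["t"])
```

```text
[619.55590424 239.04918206 302.61231409]
(320, 60) [148. 253.] 1.0 275.0
(200, 60) [ 27. 252.] -1.0 277.0
(255, 190) [ 83. 128.] 45.0 268.0
(253, 200) [ 81. 119.] 45.0 270.0
(215, 145) [ 51. 172.] 68.0 233.0
(255, 230) [ 83. 134.] 149.0 166.0
(255, 225) [ 83. 134.] 142.0 172.0
(250, 240) [ 80. 134.] 163.0 153.0
(262, 240) [ 86. 135.] 165.0 150.0
(250, 228) [ 80. 136.] 150.0 165.0
[617.8199004  238.85715456 233.55922947] [ 0.03756843 -0.27384981 -0.96103844]
(320, 60) [132. 241.] -1.0 214.0
(200, 60) [ 38. 241.] -2.0 215.0
(255, 190) [ 81. 148.] 45.0 195.0
(253, 200) [ 80. 141.] 44.0 198.0
(215, 145) [ 59. 180.] 70.0 163.0
(255, 230) [ 81. 134.] 80.0 165.0
(255, 225) [ 81. 135.] 74.0 171.0
(250, 240) [ 79. 135.] 94.0 152.0
(262, 240) [ 85. 136.] 96.0 150.0
(250, 228) [ 79. 136.] 82.0 163.0
[ 0.238   0.6452  1.6527 -0.      0.8438  0.1021] [628.28165053 164.67019619  41.88260034] 5.725
```

Both depth cameras put the real fingertip at z≈73–77, about 32 mm above the reported TCP. It is laterally right, at rack (82,125). I'll trust the cameras and contact force and keep lowering gently.

Emit:
play_rows(plan="0 0 0 0.5 0 0 0;0 0 0 0.5 0 0 0;0 0 0 0.5 0 0 0;0 0 0 0.4 0 0 0;0 0 0 0 0 0 0")

```text
t: 6.35
ee_pos: [628.0, 164.6, 22.4]
orientation: [-2.065, -2.367, 0.001]
ft_force: [0.7, -0.3, 0.0]
width: 0.9
```

```bash
cat >> m.py <<'E'
def tip():
    im=get_image("scene"); P,ok=pts(im); o=get_obs(); r=(P[...,:2]-o["ee_pos"][:2])
    X=r@xv; Y=r@yv; s=P[(abs(X)<16)&(abs(Y)<13)&(P[...,2]>52)&(P[...,2]<120)]
    print("tip z low pts",np.sort(s[:,2])[:8].round(0))
E
python3 -c "
from m import *
st(); tip()"
```

```text
t 6.35 rack [ 80.6 125. ] z 22.4 F [ 0.7 -0.3  0. ] yaw err 0.14 tilt [-0.001 -0.   ] w 0.9
tip z low pts [55. 55. 56. 56. 57. 57. 57. 57.]
```

Emit:
play_rows(plan="0 0 0 0.3 0 0 0;0 0 0 0.2 0 0 0;0 0 0 0 0 0 0")

```text
t: 6.78
ee_pos: [628.2, 164.7, 17.7]
orientation: [-2.065, -2.367, 0.0]
ft_force: [-0.0, 0.0, -0.6]
width: 0.4
```

Emit:
play_rows(plan="0 0 0 0.1 0 0 0;0 0 0 0 0 0 0")

```text
t: 7.02
ee_pos: [628.3, 164.7, 16.9]
orientation: [2.065, 2.367, -0.0]
ft_force: [0.3, -0.7, 0.1]
width: 0.8
```

Emit:
play_rows(plan="0 0 0 0.1 0 0 0;0 0 0 0 0 0 0")

```text
t: 7.28
ee_pos: [628.3, 164.7, 15.8]
orientation: [-2.065, -2.367, 0.0]
ft_force: [0.0, -0.3, 0.2]
width: 0.3
```

Emit:
play_rows(plan="0 0 0 0.08 0 0 0;0 0 0 0 0 0 0")

```text
t: 7.52
ee_pos: [628.3, 164.7, 15.8]
orientation: [2.065, 2.367, 0.0]
ft_force: [-1.8, -1.0, 6.1]
width: 0.5
```

Emit:
play_rows(plan="0 0 0 0.06 0 0 0;0 0 0 0 0 0 0")

```text
t: 7.78
ee_pos: [628.3, 164.7, 15.8]
orientation: [2.065, 2.367, 0.0]
ft_force: [-3.7, -0.6, 10.0]
width: 0.7
```

Emit:
play_rows(plan="0 0 0 0.06 0 0 0;0 0 0 0 0 0 0")

```text
t: 8.02
ee_pos: [628.4, 164.7, 15.7]
orientation: [2.065, 2.367, 0.0]
ft_force: [-4.8, -0.4, 15.0]
width: 0.3
```

Emit:
play_rows(plan="0 0 0 0.06 0 0 0;0 0 0 0 0 0 0")

```text
t: 8.28
ee_pos: [628.4, 164.7, 15.7]
orientation: [2.065, 2.367, 0.0]
ft_force: [-7.1, -1.9, 20.0]
width: 0.5
```

Contact came at reported z 15.8, with force rising to 20 N, so the true offset is 30 mm. Next touch is gap b.

Emit:
play_rows(plan="0 0 0 -1.5 0 0 0;0 -2.5 0 0 0 0 0;0 -2.5 0 0 0 0 0;0 0 0 0 0 0 0;0 0 0 0.9 0 0 0;0 0 0 0.3 0 0 0;0 0 0 0.14 0 0 0;0 0 0 0 0 0 0;0 0 0 0 0 0 0")

```text
t: 9.4
ee_pos: [634.4, 115.9, 15.7]
orientation: [-2.064, -2.368, 0.001]
ft_force: [-5.7, -1.6, 11.9]
width: 0.6
```

Emit:
play_rows(plan="0 0 0 -1.5 0 0 0;0 -2.5 0 0 0 0 0;0 -2.5 0 0 0 0 0;0 0 0 0 0 0 0;0 0 0 1 0 0 0;0 0 0 0.35 0 0 0;0 0 0 0.15 0 0 0;0 0 0 0 0 0 0;0 0 0 0 0 0 0")

```text
t: 10.52
ee_pos: [641.1, 66.5, 15.7]
orientation: [-2.064, -2.367, 0.001]
ft_force: [-5.6, 0.9, 11.9]
width: 0.2
```

```bash
python3 -c "
from m import *
go(-43,190,14-30+50)"
```

```text
t 10.53 rack [80.6 26. ] z 15.7 F [-5.6  0.9 11.9] yaw err 0.19 tilt [-0.001  0.   ] w 0.2
tool shift cm [ 16.44 -12.3   -1.81]
```

All three touches are made (gap c at 12 N). Lifting off and moving to beside the carton.

Emit:
play_rows(plan="0 0 0 -1.5 0 0 0;0 0 0 -5 0 0 0;4 0 0 0 0 0 0;4 4.5 -4.1 0 0 0 0;4 4.6 -4.1 0 0 0 0;4 4.6 -4.1 0 0 0 0;4 0 0 0 0 0 0;4 0 0 2.5 0 0 0;4 0 0 2.5 0 0 0;4 0 0 0 0 0 0")

```text
t: 11.78
ee_pos: [500.6, 184.0, 28.2]
orientation: [-2.065, -2.366, 0.005]
ft_force: [-0.3, 0.1, -0.4]
width: 40.1
```

Run:
```python
from m import *
go(-43,163,-18)
im=get_image("wrist"); save(im,"wrist3.png")
A=R.from_rotvec(im["attitude"]).as_matrix()
v,u=np.mgrid[0:384,0:512]; dx,dy=u-im["cx"],v-im["cy"]; r=np.hypot(dx,dy)+1e-6; t=np.minimum(r/im["fx"],1.4); z=im["range_z"]
P=np.stack([dx/r*np.tan(t)*z,dy/r*np.tan(t)*z,z],-1)@A.T+im["eye"]
X=(P[...,:2]-O)@xv;Y=(P[...,:2]-O)@yv
m=(X>-95)&(X<8)&(Y<150)&(Y>60)&(P[...,2]>34)&(P[...,2]<44)&(z>0)
q=np.c_[X[m],Y[m]].astype(np.float32); print(len(q),q.min(0),q.max(0),cv2.minAreaRect(q))
```

```text
t 11.78 rack [-43.1 161.1] z 28.2 F [-0.3  0.1 -0.4] yaw err 0.12 tilt [-0.003 -0.001] w 40.1
tool shift cm [0.19 0.03 4.62]
2424 [-71.55798 112.37615] [  7.8298454 149.90123  ] ((-31.289798736572266, 126.97068786621094), (84.12225341796875, 33.767860412597656), 9.968705177307129)
```

View pics/wrist3.png

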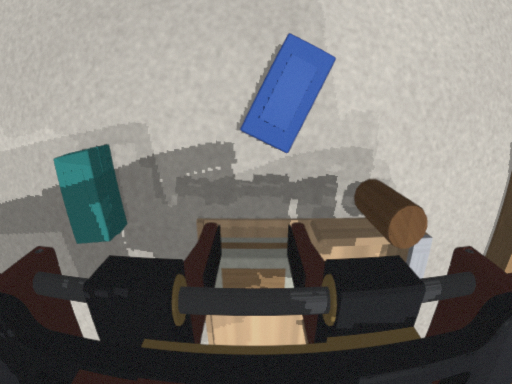

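The wrist view shows the carton (253,280) centred between the two fingertips at (212,228) and (298,228). The fingers are beyond the tray end, clear of the post and the blue box. Lower and push.

Emit:
play_rows(plan="4 0.2 0 2 0 0 0;4 0 0 1.5 0 0 0;4 0 0 1 0 0 0;4 0 0 0 0 0 0;4 -0.6 0 0 0 0 0;4 -0.6 0 0 0 0 0;4 -0.6 0 0 0 0 0;4 -0.6 0 0 0 0 0;4 -0.6 0 0 0 0 0;4 0 0 0 0 0 0")

```text
t: 13.08
ee_pos: [505.1, 156.3, -15.2]
orientation: [2.066, 2.367, -0.001]
ft_force: [-0.1, -0.2, 0.7]
width: 40.1
```

```bash
cat >> m.py <<'E'
def carton(n,y0,x0=-45,quiet=0):
    im=get_image(n); P,ok=pts(im); X=(P[...,:2]-O)@xv;Y=(P[...,:2]-O)@yv
    m=(abs(X-x0)<60)&(abs(Y-y0)<35)&(P[...,2]>34)&(P[...,2]<46)&ok
    h=cv2.cvtColor(im["pixels"],cv2.COLOR_RGB2HSV); m&=(h[...,2]>45)
    n_,l,s,c=cv2.connectedComponentsWithStats(m.astype(np.uint8)); 
    if n_<2: print("none"); return
    i=1+np.argmax(s[1:,4]); k=l==i; q=np.c_[X[k],Y[k]].astype(np.float32)
    print(n,"carton n",len(q),"mean",q.mean(0).round(1),"ext",np.percentile(q,3,0).round(),np.percentile(q,97,0).round(),cv2.minAreaRect(q)[2])
E
python3 -c "
from m import *
st(); carton('scene',110); carton('top',110)"
```

```text
t 13.07 rack [-42.3 133.1] z -15.2 F [-0.1 -0.2  0.7] yaw err 0.11 tilt [-0. -0.] w 40.1
scene carton n 169 mean [-29.4  99.5] ext [-77.  82.] [ 13. 119.] 82.1209487915039
top carton n 11 mean [ 8.2 79.7] ext [ 2. 77.] [14. 84.] 83.81231689453125
```

Emit:
play_rows(plan="4 -0.6 0 0 0 0 0;4 -0.6 0 0 0 0 0;4 -0.6 0 0 0 0 0;4 -0.6 0 0 0 0 0;4 -0.6 0 0 0 0 0;4 -0.6 0 0 0 0 0;4 -0.6 0 0 0 0 0;4 -0.6 0 0 0 0 0;4 -0.6 0 0 0 0 0;4 -0.6 0 0 0 0 0;4 -0.6 0 0 0 0 0;4 0 0 0 0 0 0")

```text
t: 14.68
ee_pos: [514.2, 91.1, -15.1]
orientation: [2.066, 2.367, -0.0]
ft_force: [-0.2, -0.2, 0.3]
width: 39.9
```

Run:
```python
from m import *
st(); carton('scene',40)
im=get_image("scene"); p=im["pixels"][165:245,190:350]
cv2.imwrite("pics/s3.png",cv2.cvtColor(cv2.resize(p,None,fx=5,fy=5,interpolation=cv2.INTER_CUBIC),cv2.COLOR_RGB2BGR))
```

```text
t 14.68 rack [-41.9  67.2] z -15.1 F [-0.2 -0.2  0.3] yaw err 0.1 tilt [ 0. -0.] w 39.9
scene carton n 116 mean [-29.7  35.8] ext [-71.  23.] [ 6. 55.] 1.9718190431594849
```

View pics/s3.png

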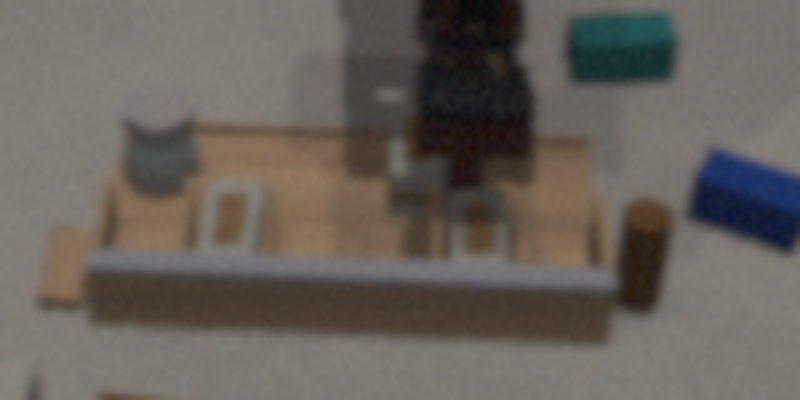

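The scene crop shows the carton at (415,185), square to the rack and just short of gap c. Rail ends and post put the rack centre about 1.4 mm lower in my y, so the target is 23.6. I'll finish the sideways push, back off, rise and retreat for a clear look.

Emit:
play_rows(plan="4 -0.6 0 0 0 0 0;4 -0.6 0 0 0 0 0;4 -0.47 0 0 0 0 0;4 0 0 0 0 0 0;4 0 0 0 0 0 0;4 0.6 0 0 0 0 0;4 0.6 0 0 0 0 0;4 0 0 -3 0 0 0;4 0 0 -5 0 0 0;4 0 -3 -2 0 0 0;4 0 -6 0 0 0 0;4 0 -5 0 0 0 0;4 0 0 0 0 0 -10.6;0 0 0 0 0 0 -10.6;0 0 0 0 0 0 -10.6;0 0 0 0 0 0 -10.6;0 0 0 0 0 0 -10.6;0 0 0 0 0 0 -10.6;0 0 0 0 0 0 -10.6;0 0 0 0 0 0 -10.6")

```text
t: 17.27
ee_pos: [376.0, 68.3, 84.9]
orientation: [-0.081, 3.14, 0.0]
ft_force: [0.6, -0.3, -0.6]
width: 0.2
```

Run:
```python
from m import *
st(); carton('scene',25)
im=get_image("top"); save(im,"t3.png"); hsv=cv2.cvtColor(im["pixels"],cv2.COLOR_RGB2HSV)
c=im["pixels"][135:220,175:310]; cv2.imwrite("pics/crop2.png",cv2.cvtColor(cv2.resize(c,None,fx=5.9,fy=5.9,interpolation=cv2.INTER_CUBIC),cv2.COLOR_RGB2BGR))
P,ok=pts(im);X=(P[...,:2]-O)@xv;Y=(P[...,:2]-O)@yv
m=((X>-88)&(X<-4)&(abs(Y-25)<40)&(hsv[...,1]<70)&(P[...,2]>30)&(P[...,2]<48)).astype(np.uint8)
n,l,s,ce=cv2.connectedComponentsWithStats(m)
for i in range(1,n):
    if s[i,4]>20: print(s[i],ce[i].round(1),toR(ray(im,*ce[i],40)).round(1))
```

```text
t 17.27 rack [-181.9   63.1] z 84.9 F [ 0.6 -0.3 -0.6] yaw err 85.32 tilt [0. 0.] w 0.2
scene carton n 167 mean [-37.7  21.1] ext [-73.   5.] [-6. 36.] 0.5569111108779907
[233 180  12  22 111] [238.2 187.4] [-32.6  22.1]
```

View pics/crop2.png

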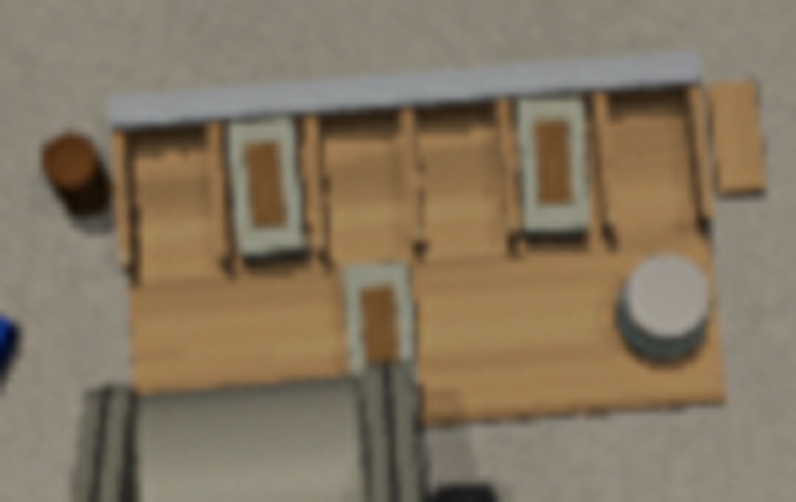

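The carton at (380,320) stands square in front of gap c, with roughly equal margins to the divider noses at (325,262) and (420,250). Nothing else has moved. I'll go behind it now.

Emit:
play_rows(plan="0 0 0 0 0 0 -4.7;0 -3 -2 0 0 0 0;0 -4 -2 0 0 0 0;0 0 0 3 0 0 0;0 0 0 3 0 0 0;0 0 0 2.5 0 0 0;0 0 0 1.4 0 0 0;0 0 0 0 0 0 0")

```text
t: 18.38
ee_pos: [449.9, 37.2, -14.7]
orientation: [0.197, -3.134, -0.0]
ft_force: [-0.3, 0.5, -0.5]
width: 0.5
```

```bash
python3 -c "
from m import *
go(-95,23,-14); carton('scene',25)"
```

```text
t 18.38 rack [-112.8   22.4] z -14.7 F [-0.3  0.5 -0.5] yaw err 89.55 tilt [-0.002 -0.   ] w 0.5
tool shift cm [-1.78  0.07 -0.08]
scene carton n 165 mean [-38.2  21.1] ext [-75.   5.] [-8. 36.] 0.368587851524353
```

Emit:
play_rows(plan="0 -0.6 0.05 0 0 0 -0.45;0 -0.6 0 0 0 0 0;0 -0.6 0 0 0 0 0;0 -0.6 0 0 0 0 0;0 -0.6 0 0 0 0 0;0 -0.6 0 0 0 0 0;0 -0.6 0 0 0 0 0;0 -0.6 0 0 0 0 0;0 -0.6 0 0 0 0 0;0 0 0 0 0 0 0")

```text
t: 19.68
ee_pos: [505.1, 44.9, -14.0]
orientation: [-0.212, 3.133, -0.0]
ft_force: [0.9, 0.4, -0.5]
width: 0.5
```

Run:
```python
from m import *
st(); carton('scene',25,-5)
im=get_image("scene"); p=im["pixels"][165:245,190:350]
cv2.imwrite("pics/s4.png",cv2.cvtColor(cv2.resize(p,None,fx=5,fy=5,interpolation=cv2.INTER_CUBIC),cv2.COLOR_RGB2BGR))
```

```text
t 19.68 rack [-57.1  22.7] z -14.0 F [ 0.9  0.4 -0.5] yaw err 90.09 tilt [0.001 0.   ] w 0.5
scene carton n 184 mean [-7.5 21. ] ext [-44.   5.] [25. 36.] 0.7364379167556763
```

View pics/s4.png

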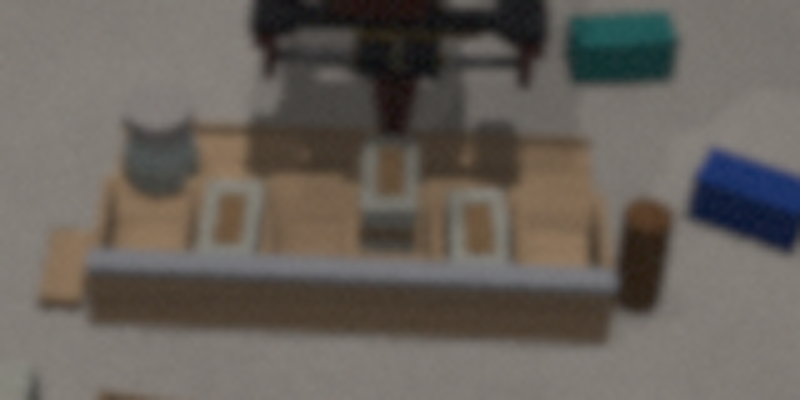

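The carton at (390,185) is square and entering gap c between the dividers, with the fingertip centred behind it at (392,115). Continuing.

Emit:
play_rows(plan="0 -0.6 0 0 0 0 0;0 -0.6 0 0 0 0 0;0 -0.6 0 0 0 0 0;0 -0.6 0 0 0 0 0;0 -0.6 0 0 0 0 0;0 -0.6 0 0 0 0 0;0 -0.4 0 0 0 0 0;0 0 0 0 0 0 0")

```text
t: 20.78
ee_pos: [544.3, 50.3, -14.0]
orientation: [-0.212, 3.134, 0.0]
ft_force: [0.5, 0.1, -0.5]
width: 0.7
```

```bash
python3 -c "
from m import *
st(); carton('scene',25,25)"
```

```text
t 20.77 rack [-17.6  22.8] z -14.0 F [ 0.5  0.1 -0.5] yaw err 90.09 tilt [0.001 0.   ] w 0.7
scene carton n 236 mean [34.4 26.4] ext [-5.  6.] [76. 52.] 4.408721923828125
```

Emit:
play_rows(plan="0 -0.3 0 0 0 0 0;0 -0.2 0 0 0 0 0;0 0 0 0 0 0 0")

```text
t: 21.2
ee_pos: [549.0, 50.9, -14.1]
orientation: [-0.212, 3.134, -0.0]
ft_force: [0.4, -0.4, 0.3]
width: 0.3
```

Emit:
play_rows(plan="0 -0.2 0 0 0 0 0;0 0 0 0 0 0 0")

```text
t: 21.45
ee_pos: [550.9, 51.2, -14.1]
orientation: [-0.212, 3.134, 0.0]
ft_force: [-0.4, -0.7, -0.4]
width: 0.3
```

Emit:
play_rows(plan="0 -0.15 0 0 0 0 0;0 0 0 0 0 0 0")

```text
t: 21.7
ee_pos: [552.5, 51.4, -14.1]
orientation: [-0.212, 3.134, -0.0]
ft_force: [-0.6, 0.1, -1.8]
width: 0.5
```

Emit:
play_rows(plan="0 -0.15 0 0 0 0 0;0 0 0 0 0 0 0")

```text
t: 21.95
ee_pos: [553.9, 51.6, -14.1]
orientation: [-0.212, 3.134, 0.0]
ft_force: [-1.1, -0.9, 0.0]
width: 0.6
```

Emit:
play_rows(plan="0 -0.1 0 0 0 0 0;0 0 0 0 0 0 0")

```text
t: 22.2
ee_pos: [553.9, 51.6, -14.1]
orientation: [0.212, -3.133, 0.0]
ft_force: [-4.6, -0.6, 4.6]
width: -0.0
```

Emit:
play_rows(plan="0 -0.1 0 0 0 0 0;0 0 0 0 0 0 0")

```text
t: 22.45
ee_pos: [553.8, 51.6, -14.2]
orientation: [0.212, -3.131, 0.0]
ft_force: [-7.6, -1.9, 5.9]
width: 0.9
```

The arm stops hard at TCP rack x ≈ -8, which is the expected home position. Now I'll back off, rise and inspect.

Emit:
play_rows(plan="0 -0.06 0 0 0 0 0;0 0 0 0 0 0 0;0 1 0 0 0 0 0;0 3 0 0 0 0 0;0 6 0 0 0 0 0;0 4 0 -3 0 0 0;0 0 0 -6 0 0 0;0 3 0 -6 0 0 0;0 0 0 0 0 0 0;0 0 0 0 0 0 0")

```text
t: 23.7
ee_pos: [390.4, 29.4, 131.7]
orientation: [-0.212, 3.132, 0.0]
ft_force: [0.6, 0.3, -0.3]
width: 0.2
```

Run:
```python
from m import *
st()
a=dict(np.load("top0.npz")); im=get_image("top")
hsv=cv2.cvtColor(im["pixels"],cv2.COLOR_RGB2HSV); P,ok=pts(im);X=(P[...,:2]-O)@xv
m=((hsv[...,1]<70)&(hsv[...,2]>90)&(X<71)&(P[...,2]>28)&(P[...,2]<70)).astype(np.uint8); m[:148]=0;m[205:]=0;m[:,:195]=0;m[:,300:]=0
n,l,s,ce=cv2.connectedComponentsWithStats(m)
for i in range(1,n):
    if s[i,4]>20: print(s[i],ce[i].round(1),toR(ray(im,*ce[i],40)).round(1))
g=np.hstack([k["pixels"][135:220,175:310] for k in(a,im)])
cv2.imwrite("pics/fin.png",cv2.cvtColor(cv2.resize(im["pixels"][135:220,175:310],None,fx=5.9,fy=5.9,interpolation=cv2.INTER_CUBIC),cv2.COLOR_RGB2BGR))
carton('scene',25,25);
```

```text
t 23.7 rack [-172.9   22.6] z 131.7 F [ 0.6  0.3 -0.3] yaw err 90.08 tilt [0.002 0.   ] w 0.2
[263 152  12  22 148] [268.3 163.2] [ 35.4 -74.3]
[214 155  13  23 149] [219.7 166.6] [35.9 73.8]
[231 154  13  22 145] [237.4 165.2] [36.1 20. ]
[280 178  15  14 161] [287.6 184.8] [ -35.9 -126.8]
scene carton n 202 mean [37.8 25.9] ext [5. 7.] [73. 52.] 89.89990997314453
```

View pics/fin.png

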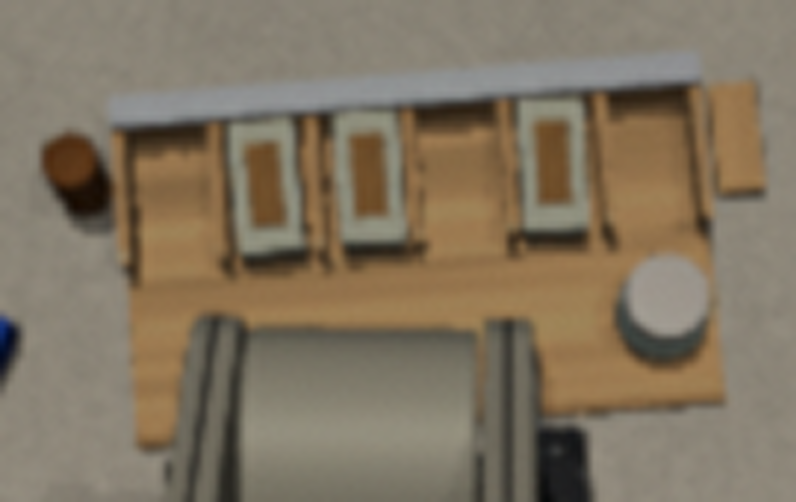

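The carton at (368,180) sits fully in the third gap, flush in depth with both neighbours (rack x 36.1, against 35.9 and 35.4 for the filled ones). The jar and filled cartons haven't moved, and the arm is clear. Handing in.

```bash
python3 -c "
from workcell import *
print(close_job())"
```

```text
the job is handed in; nothing more can be done
None
```

The cake carton is home in the third gap from the post, and the job was handed in at about 24 s of the 67 s allowed.

**Rail count:** I touched the rail top behind gaps a, b and c in that order, at about 20, 12 and 12 N. I lifted between touches and touched nothing behind any later gap.

**Push:** I slid the carton sideways along the tray and then straight into gap c with closed fingers, without lifting it. It stopped hard against the back wall.

**Last checks:**
- **Carton depth:** its top is at rack x 36.1 mm, against 35.9 and 35.4 mm for the two cartons already home.
- **Position in the gap:** it sits about 3 mm off the middle of gap c, between both dividers.
- **Other things:** the filled cartons are within about a millimetre of where they were. The jar, post and block look unmoved in the final picture. I didn't re-measure the bottle, tape roll or cups, but the arm never went near them.
- **Arm:** it ended clear of everything, with no force on the tool.

**One disagreement:** with the fingers closed, the real fingertip was about 30 mm higher than the reported TCP, which both depth cameras and the rail contact showed (reported z 15.8 mm on a 46 mm rail). I worked with that offset from then on. The cause wasn't established.

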